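# Lock the loose drying peg into the boot stand

### The arm

A 6-joint arm with a two-finger parallel gripper is mounted at the origin on the work surface. World frame = base frame: x ahead of the robot, y to its left, z up, the work surface at z = 0. Lengths are in mm, angles in rad, forces in N, time in s.
With the tool pointing down it reaches from about 275 to 750 mm from the base axis. Payload 10.2 kg.
Tool frame: the origin (TCP) lies on the centre line of the jaws, within the pads' length; the fingertips stand 8 mm ahead of it and the grasp point (between the pads) lies 11 mm behind it; x points along the fingers, y is the direction in which the jaws open and shut, and the axes are right-handed (so a half turn about x gives the same grasp; the last joint's range is limited). The gripper opens to 85 mm and grips with 20 to 120 N. Pads are 22 mm wide; open, the fingers measure 114 mm over their backs; the gripper's body (76 mm by 85 mm) begins 54 mm behind the grasp point. The pads swing forward as they close: fully open they stand 13 mm farther back than shut.
Start: joints at [0.906, 0.313, 1.498, -0, 1.331, -0.223], TCP at [224.486, 474.592, 239.294] pointing down, gripper open.
Joint ranges: [-2.94, 2.94], [-0.97, 2.17], [0.19, 2.56], [-1.23, 4.37], [0.02, 3.11], [-2.88, 2.88]. Speed limits (rad/s): [2.39, 2.39, 3.01, 3.14, 3.14, 3.14].

### API

Orientations are given as a unit quaternion [w, x, y, z].
In Python, from rig import ctrl, vision, workorder gives the robot as it stands. The module is installed in compiled form; this text tells all that it offers.
- The arm moves only by the shell command python3 -m jog 'ROWS' [OPENING] [FORCE]. ROWS is JSON, a list that holds one entry, the list of rows, each a list of 6 numbers: the shift along the tool's x, y, z in m, then the turn, a rotation vector about the tool's x, y, z in rad. A call has 1 to 12 rows; each row shifts and turns the commanded pose from where the row before left it, along the tool's axes as they then stand; what a row does not reach is not made up. A row lasts 1/8 s, in which the tool goes at most 62.5 mm and 10.7 degrees, less where a joint would pass 70% of its speed; a pose out of reach is approached as far as the arm can. A call is refused whole if a number of a shift passes 0.0625 or a number of a turn 0.188, either way. A call with a gripper value outside its range is refused whole. OPENING is the closure in counts, from 0 (fully open) to 255 (shut), set as the call begins (- or left out, the last holds). The fingers move at their own pace and stop on an object; FORCE is the grip in N (left out, the last holds). Time passes only in rows, so rows that do not move let the fingers close. It gives the time, the measured TCP pose, the force and the opening at its end, in the units of the state.
- ctrl.sense(): the state, without advancing time (a new reading comes with each control period).
- vision.capture(name): name is "side" or "top" or "wrist"; returns a dict with "image" (400x640x3 uint8, red, green, blue), "mtx" (3x3 intrinsics, pixels), "R" (3x3) and "t" (3): a world point X has camera coordinates R X + t; the wrist camera has in their place "hand_eye" (4x4, takes a point from camera to tool coordinates, whose origin is the TCP and whose axes are the tool frame's). Camera axes: x right, y down, z forward; pixel columns grow to the right and rows downward; lengths in mm; the calibration is good to about 2 mm. The wrist camera is an equidistant fisheye: a pixel r from the principal point sees the ray r / f radians off the axis. A picture is of the moment at which its call begins: read the wrist's pose just before it. There is no depth.
- workorder.finish_job(): hands the job in, once; it reports no verdict.
The state is a dict: "time_s": time; "joints": joint angles; "dq": joint speeds; "tau": joint torques, N m; "eef_pos": TCP position; "ee_rot": TCP orientation; "force": force on the tool from outside, world axes, zero at the start; "wrist_torque": the same for the moment, N m; "grip_width": opening from 0.0 (shut) to 1.0 (fully open).
Only numpy, scipy, OpenCV 4.12 (cv2) and the standard library are available. Lean on these libraries where they do the work, as an engineer would, in place of code of your own. Each camera call takes 0.05 s, during which the arm holds its last target.

### The job

Lift the loose wooden boot-drying peg out of the clay cup and lock it into the empty brass socket in the middle of the boot stand: pins down through the two slots, push in against the spring, turn clockwise (seen from above) about 60 degrees, and let it spring up into its notches. Feel for the slots and go gently - never load the socket with more than about 60 newtons - and leave the other things on the shelf where they are.

Things in the scene. Friction and masses are not known exactly. Their poses are not given: they have to be found in the camera images.
- peg: The loose peg, light wood, upright in the cup, 130 mm tall, about 140 g. Origin at the centre of its foot, z up. Round shaft 24 mm thick (foot chamfered to 16 mm over 8 mm). A steel cross pin 7 mm thick along its x axis, centred 36 mm above the foot, ends 31 mm from the axis. On top (85 to 130 mm up) a flat grip 40 mm wide along x, 24 mm thick along y.
- peg_pins (a point): Point on the peg's axis at the centre of the cross pin (36 mm above the foot); x along the pin.
- peg_grip (a point): Centre of the peg's flat grip (107.5 mm above the foot); pinch it across y (24 mm).
- cup: Small terracotta cup fixed to the shelf, 52 mm outside, 28 mm high, in which the peg stands on a 4 mm floor in a 29 mm bore. Origin under its centre.
- carriage: The empty socket's wooden block, fixed on the rail, 76 x 76 x 40 mm. Origin at the centre of its underside (14 mm above the shelf), x away from the robot, y along the rail, z up. On it a brass collar, 52 mm outside, 28 mm bore, 68 mm high, with two opposite slots 12 mm wide, open through the top rim. The peg must not load block and collar with over 60 N in all (push plus side loads of the twist).
- socket_mouth (a point): Centre of the collar's open top, 108 mm above the block's underside; axes are the block's. The line through the two slots is only roughly along x: the collar may stand turned up to 0.55 rad either way, which no listed pose shows; see it or feel for it. A pin on the rim has its centre 3.5 mm above the mouth; over a slot (within about 0.1 rad) it goes down.
- stand: Boot stand: dark plank 130 x 520 x 12 mm with end cheeks and two steel rods along its y axis, origin under its centre. 190 mm either side of its centre stands a peg already locked, its top 205 mm above the shelf; the empty socket is within 50 mm of the centre.
- jar: Clay jar, 76 mm across the rim, 85 mm high, origin under its centre; leave alone.
- lantern: Tin lantern, 100 mm across, 207 mm high, origin under its centre; leave alone.
- opener: Cast iron bottle opener lying flat, 130 x 45 x 9 mm; leave alone.
- brush: Boot brush, 140 x 45 x 43 mm; leave alone.
- wax_tin: Green wax tin, 72 mm across, 32 mm high; leave alone.
- pass_level (a point): On the socket's axis, 21 mm below the mouth: where the pin's centre should be while turning. It passes under the ridge between slot and notch at 17.5 to 24.5 mm below the mouth (bottom at 24.5). The channel runs clockwise (seen from above), 60 degrees from slot centre to notch centre; a hard stop comes about 5 degrees later (the notch is still above the pin there; turning on loads it fast).
- notch_level (a point): On the socket's axis, 11.5 mm below the mouth: height of the pin's centre once sprung up into the notches. A spring pad meets the foot when the pin's centre is level with the mouth, pushing up with 3.4 N; 8 N in the notch, 12 N at 21 mm down. A peg let go unlocked is pushed up until its pin is about level with the mouth.

How it is judged:
By the outcome, as a careful person would: the job done as asked, in the order asked, and still so for the second after the job is handed in, with the robot touching nothing.
It also fails if it takes over 72 s, if anything falls off the work surface, if the arm or the gripper's body presses on something with over 40 N, if the wrist force passes 120 N, or if a joint passes its speed limit or range.

## Working session

There is one attempt and no reset: what is moved stays moved. The work goes in short steps, Python scripts to look and compute and a shell command to move; the robot and the scene stay as the last step left them, time stands still between calls to the robot, and variables do not carry over. Pictures are saved under pics/ and viewed, and the job is handed in when it is done.

```bash
mkdir -p pics; ls
python3 - <<'E'
from rig import ctrl, vision, workorder
import cv2,pickle
s=ctrl.sense()
for k,v in s.items(): print(k,v)
for n in ("side","top","wrist"):
    c=vision.capture(n); cv2.imwrite(f"pics/{n}0.png",c["image"][:,:,::-1]); pickle.dump(c,open(f"pics/{n}0.pkl","wb"))
    print(n,{k:(v.round(3).tolist()) for k,v in c.items() if k!="image"})
E
```

```text
pics
time_s 0.0
joints [ 9.05600345e-01  3.13410253e-01  1.49842088e+00 -1.63352054e-06
  1.33098836e+00 -2.23375013e-01]
dq [-2.74085680e-04  1.58840925e-03  7.65081960e-05 -5.68173981e-04
 -2.44564391e-04 -1.35723694e-03]
tau [ 6.98615258e-04 -4.12264359e+01 -2.59742206e+01 -1.38376217e-04
  4.11715242e-03 -3.02873093e-05]
eef_pos [224.33064696 474.39354702 238.76150523]
ee_rot [ 0.68973689  0.15454783  0.69010875 -0.1553316 ]
force [-0.88990195 -0.09648316  0.57819703]
wrist_torque [-0.0212384  -0.00343433 -0.04983107]
grip_width 0.9995651207969742
side {'mtx': [[481.206, 0.0, 309.977], [0.0, 481.206, 203.167], [0.0, 0.0, 1.0]], 'R': [[-0.967, -0.256, 0.019], [-0.174, 0.599, -0.782], [0.188, -0.759, -0.624]], 't': [490.834, 146.481, 1209.358]}
top {'mtx': [[372.283, 0.0, 314.672], [0.0, 372.283, 200.815], [0.0, 0.0, 1.0]], 'R': [[0.007, -1.0, 0.019], [-0.989, -0.01, -0.145], [0.145, -0.018, -0.989]], 't': [5.005, 531.264, 1193.248]}
wrist {'mtx': [[309.707, 0.0, 321.015], [0.0, 309.707, 199.703], [0.0, 0.0, 1.0]], 'hand_eye': [[-0.0, -0.286, 0.958, -134.626], [1.0, -0.0, 0.0, 0.652], [-0.0, 0.958, 0.286, -72.492], [0.0, 0.0, 0.0, 1.0]]}
```

View pics/side0.png

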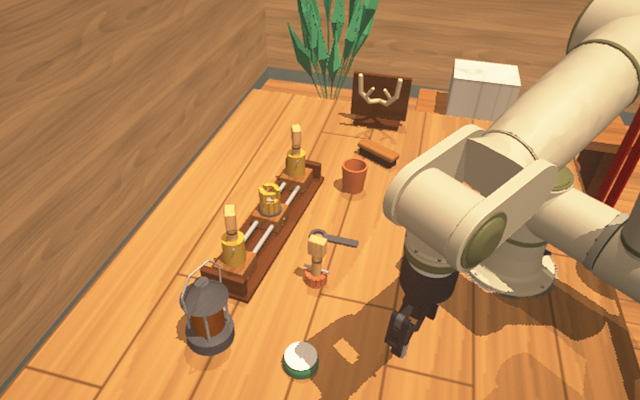

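View pics/top0.png

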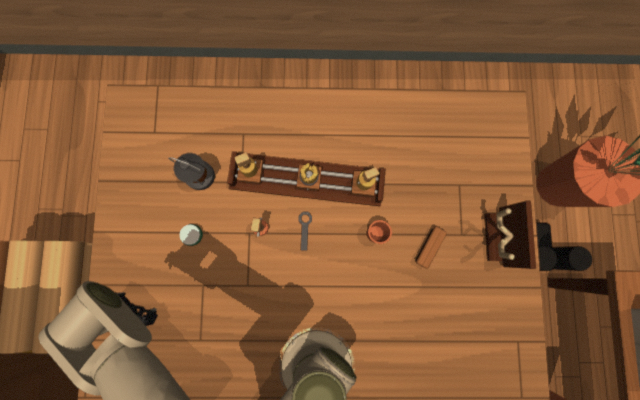

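View pics/wrist0.png

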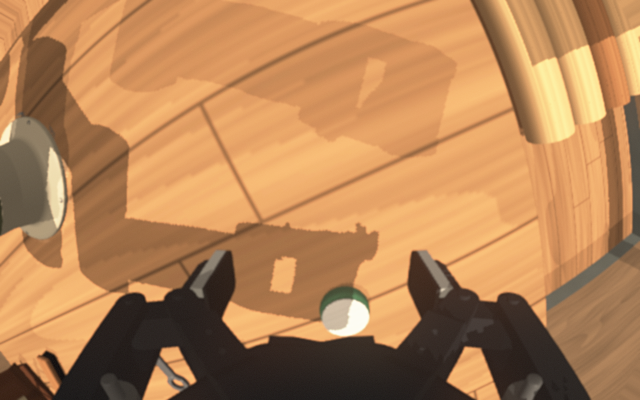

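Side view: the peg stands in its cup near (317,260), the empty socket near (270,197). Top view: peg near (259,226), socket near (309,174). I'll enlarge these areas.

Run:
```python
import cv2
a=cv2.imread("pics/side0.png");b=cv2.imread("pics/top0.png")
def crop(im,x,y,w,h,s,n):
    cv2.imwrite(n,cv2.resize(im[y:y+h,x:x+w],None,fx=s,fy=s,interpolation=cv2.INTER_CUBIC))
crop(a,250,170,100,75,8,"pics/sc.png");crop(a,280,220,80,75,8,"pics/sp.png")
crop(b,280,150,70,50,10,"pics/tc.png");crop(b,235,200,70,50,10,"pics/tp.png")
```

```text
(no output)
```

View pics/sc.png

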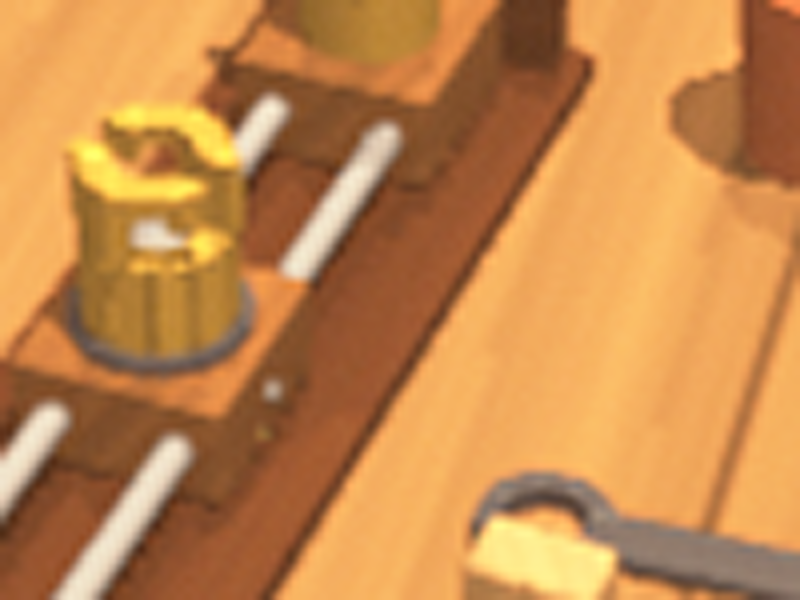

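View pics/sp.png

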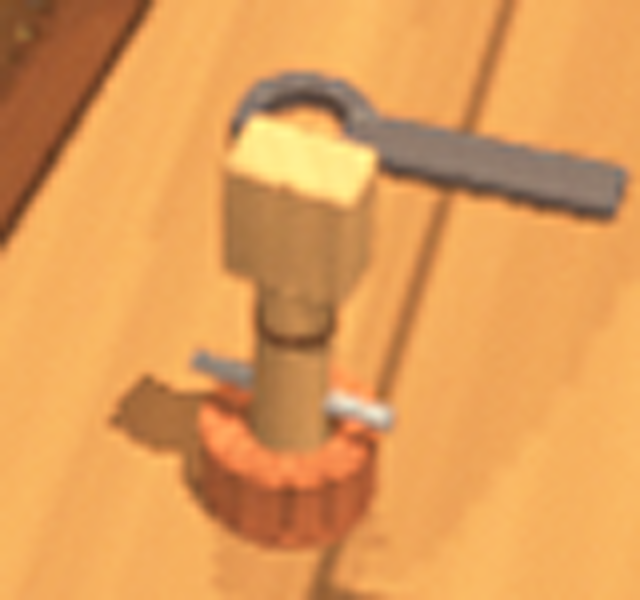

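View pics/tc.png

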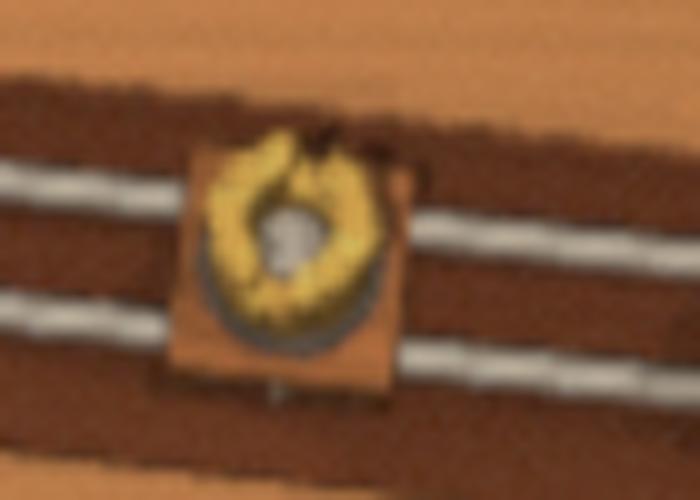

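View pics/tp.png

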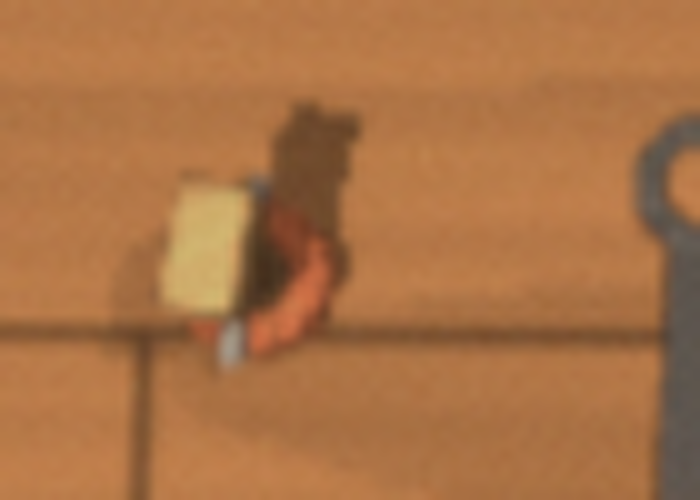

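```bash
cat > h.py <<'E'
import pickle,numpy as np
C={n:pickle.load(open(f"pics/{n}0.pkl","rb")) for n in("side","top")}
def ray(n,u,v):
    c=C[n];d=np.linalg.solve(c["mtx"],[u,v,1.]);return -c["R"].T@c["t"],c["R"].T@d
def atz(n,u,v,z):
    o,d=ray(n,u,v);return o+d*(z-o[2])/d[2]
def proj(n,X):
    c=C[n];p=c["mtx"]@(c["R"]@np.asarray(X,float)+c["t"]);return p[:2]/p[2]
def tri(a,b):
    A=[];B=[]
    for n,u,v in(a,b):
        o,d=ray(n,u,v);d/=np.linalg.norm(d);P=np.eye(3)-np.outer(d,d);A.append(P);B.append(P@o)
    return np.linalg.lstsq(np.vstack(A),np.hstack(B),rcond=None)[0]
E
python3 - <<'E'
from h import *
np.set_printoptions(precision=1,suppress=True)
T=lambda p,z:atz("top",235+p[0]/10,200+p[1]/10,z)
S=lambda p,z:atz("side",280+p[0]/8,220+p[1]/8,z)
def rep(q,l):
    q=np.array(q);print(l,q.mean(0));
    for a in q:print("  ",a[:2])
rep([T(p,134) for p in[(182,185),(252,188),(235,312),(160,303)]],"grip top")
rep([S(p,134) for p in[(262,115),(378,155),(355,205),(228,165)]],"grip side")
rep([T(p,40) for p in[(260,183),(230,358)]],"pin top")
rep([S(p,40) for p in[(195,360),(392,415)]],"pin side")
T=lambda p,z:atz("top",280+p[0]/10,150+p[1]/10,z)
S=lambda p,z:atz("side",250+p[0]/8,170+p[1]/8,z)
rep([T(p,122) for p in[(318,143),(265,290)]],"slots top")
rep([T(p,54) for p in[(195,150),(412,172),(395,390),(168,365)]],"block top")
rep([S(p,122) for p in[(88,140),(225,180)]],"slots side")
rep([S(p,122) for p in[(68,150),(245,160),(160,103),(150,203)]],"rim side")
rep([T(p,122) for p in[(205,235),(385,220),(295,128),(290,328)]],"rim top")
E
```

```text
grip top [442.7 188.5 134. ]
   [461.3 196.7]
   [460.6 175.6]
   [423.2 179.6]
   [425.7 202.1]
grip side [440.5 193.8 134. ]
   [456.6 179.4]
   [421.7 186.4]
   [423.1 207.6]
   [460.5 201.7]
pin top [442.8 189.1  40. ]
   [471.4 185. ]
   [414.2 193.1]
pin side [442.3 190.4  40. ]
   [472.6 187.6]
   [411.9 193.2]
slots top [610.8  29.1 122. ]
   [634.3  21. ]
   [587.2  37.1]
block top [608.6  28.4  54. ]
   [648.3  61.1]
   [641.7 -10.9]
   [568.3  -5.6]
   [575.9  69. ]
slots side [607.2  35.2 122. ]
   [631.3  31.3]
   [583.   39.1]
rim side [608.3  32.  122. ]
   [635.6  38.1]
   [580.1  27.3]
   [615.7   5.8]
   [601.8  56.9]
rim top [607.2  28.3 122. ]
   [604.5  56. ]
   [609.9  -0.1]
   [639.   28.3]
   [575.3  29.2]
```

```bash
cat >> h.py <<'E'
from scipy.spatial.transform import Rotation as Ro
def pose():
    from rig import ctrl
    s=ctrl.sense();q=s["ee_rot"];return s,Ro.from_quat([q[1],q[2],q[3],q[0]]).as_matrix()
def delta(tgt,yaw_y):
    """tool-frame shift mm and rotvec to reach tgt with tool x down, tool y at world angle yaw_y (mod pi)"""
    s,R=pose();d=R.T@(np.asarray(tgt)-s["eef_pos"])
    out=[]
    for k in(0,np.pi):
        y=np.array([np.cos(yaw_y+k),np.sin(yaw_y+k),0]);x=np.array([0,0,-1.]);G=np.c_[x,y,np.cross(x,y)]
        out.append(Ro.from_matrix(R.T@G).as_rotvec())
    return d,out
E
python3 - <<'E'
from h import *
np.set_printoptions(precision=3,suppress=True)
s,R=pose();print(R)
print(delta([442,190,239],np.pi/2-.12))
E
```

```text
[[-0.001  0.428  0.904]
 [-0.001  0.904 -0.428]
 [-1.    -0.001 -0.   ]]
(array([  -0.042, -164.083,  318.354]), [array([-0.322, -0.   ,  0.001]), array([2.82 , 0.001, 0.001])])
```

```bash
python3 -m jog '[[[0,-0.0205,0.0398,0,0,0],[0,-0.0205,0.0398,0,0,0],[0,-0.0205,0.0398,0,0,0],[0,-0.0205,0.0398,0,0,0],[0,-0.0205,0.0398,0,0,0],[0,-0.0205,0.0398,0,0,0],[0,-0.0205,0.0398,0,0,0],[0,-0.0205,0.0398,0,0,0],[0,0,0,-0.161,0,0],[0,0,0,-0.161,0,0],[0,0,0,0,0,0]]]' 0
python3 - <<'E'
from h import *
from rig import vision
import cv2,pickle
np.set_printoptions(precision=3,suppress=True)
s,R=pose();c=vision.capture("wrist");c["pos"]=s["eef_pos"];c["Rt"]=R;pickle.dump(c,open("pics/w1.pkl","wb"));cv2.imwrite("pics/w1.png",c["image"][:,:,::-1])
print(s["eef_pos"],s["joints"],s["force"]);print(delta([442,190,100.5],np.pi/2-.12))
E
```

```text
time_s: 1.52
eef_pos: [442.1, 190.1, 239.1]
ee_rot: [0.706, 0.043, 0.706, -0.043]
force: [-0.1, 1.5, 0.3]
grip_width: 1.0
[442.126 190.133 239.111] [ 0.162  0.217  1.624 -0.     1.301 -1.287] [-0.056  1.481  0.264]
(array([138.674,  -0.217,  -0.036]), [array([-0.003, -0.   ,  0.   ]), array([3.139, 0.   , 0.   ])])
```

View pics/w1.png

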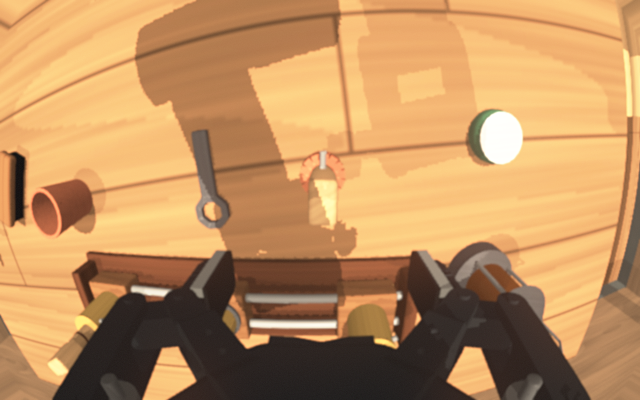

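```bash
cat >> h.py <<'E'
def wproj(c,X):
    Xt=c["Rt"].T@(np.asarray(X,float)-c["pos"]);H=np.linalg.inv(c["hand_eye"]);p=(H@np.r_[Xt,1])[:3]
    th=np.arctan2(np.hypot(*p[:2]),p[2]);f=c["mtx"][0,0];return c["mtx"][:2,2]+f*th*p[:2]/np.hypot(*p[:2])
def wrayz(c,u,v,z):
    f=c["mtx"][0,0];q=(np.array([u,v])-c["mtx"][:2,2]);r=np.hypot(*q);th=r/f
    d=np.r_[np.sin(th)*q/r,np.cos(th)];H=c["hand_eye"];d=c["Rt"]@H[:3,:3]@d;o=c["pos"]+c["Rt"]@H[:3,3]
    return o+d*(z-o[2])/d[2]
E
python3 - <<'E'
from h import *
import cv2
c=pickle.load(open("pics/w1.pkl","rb"));im=c["image"][:,:,::-1].copy()
im=cv2.resize(im[130:260,250:400],None,fx=5,fy=5,interpolation=cv2.INTER_CUBIC)
a=-.12;u=np.array([np.cos(a),np.sin(a),0]);v=np.array([-u[1],u[0],0]);P=np.array([442,190,0])
for X in [P+s*20*u+t*12*v+[0,0,134] for s in(1,-1) for t in(1,-1)]+[P+s*31*u+[0,0,40] for s in(1,-1)]:
    p=(wproj(c,X)-[250,130])*5;cv2.circle(im,tuple(int(k) for k in p),4,(255,0,0),1)
cv2.imwrite("pics/w1c.png",im)
E
```

```text
(no output)
```

View pics/w1c.png

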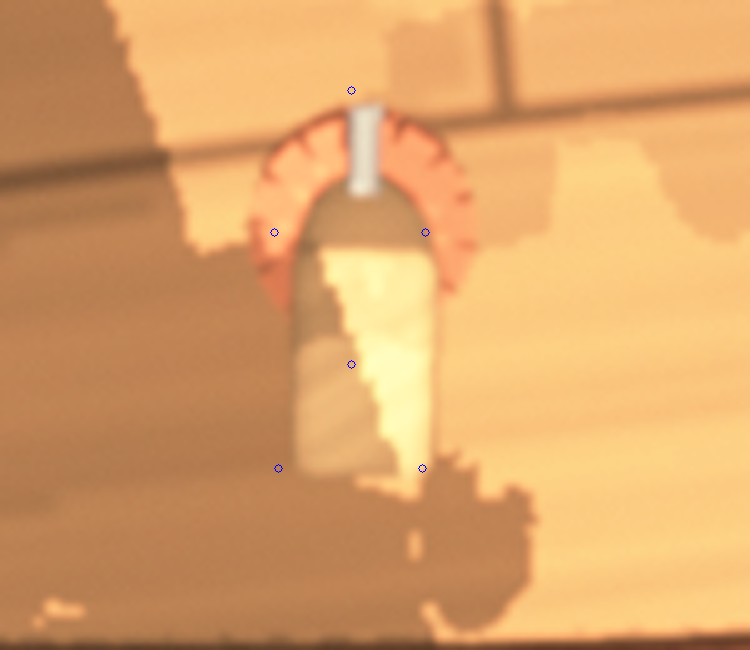

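```bash
python3 -m jog '[[[0.0345,0.0017,0.001,0,0,0],[0.0345,0,0,0,0,0],[0.0345,0,0,0,0,0],[0.0345,0,0,0,0,0],[0,0,0,0,0,0]]]' 0; python3 -m jog '[[[0,0,0,0,0,0],[0,0,0,0,0,0],[0,0,0,0,0,0],[0,0,0,0,0,0],[0,0,0,0,0,0],[0,0,0,0,0,0]]]' 255 20;  python3 - <<'E'
from h import *
from rig import vision
import cv2,pickle
s,R=pose()
for n in("wrist","side"):
    c=vision.capture(n);c["pos"]=s["eef_pos"];c["Rt"]=R;pickle.dump(c,open(f"pics/{n}2.pkl","wb"));cv2.imwrite(f"pics/{n}2.png",c["image"][:,:,::-1])
a=cv2.imread("pics/wrist2.png")[150:350,170:470];b=cv2.imread("pics/side2.png")[200:310,260:400]
cv2.imwrite("pics/m2.png",np.vstack([cv2.resize(a,(600,400)),cv2.resize(b,(600,471))])[:800])
E
```

```text
time_s: 2.2
eef_pos: [442.2, 191.7, 99.8]
ee_rot: [0.704, 0.043, 0.707, -0.044]
force: [0.5, -1.1, 1.1]
grip_width: 1.0
time_s: 2.95
eef_pos: [443.7, 191.7, 102.0]
ee_rot: [0.706, 0.042, 0.705, -0.042]
force: [-2.2, -1.5, 6.7]
grip_width: 0.28
```

View pics/m2.png

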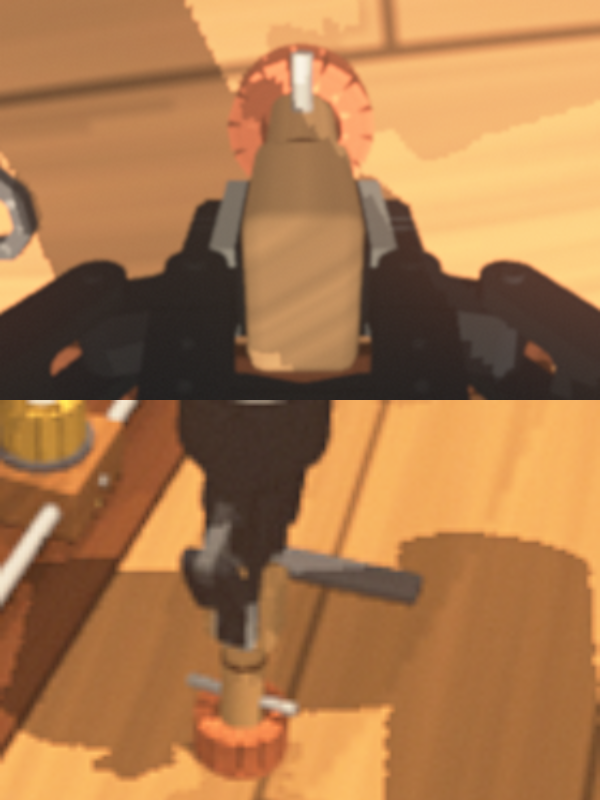

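```bash
python3 -m jog '[[[0,0,0,0,0,0],[0,0,0,0,0,0],[-0.01,0,0,0,0,0],[-0.02,0,0,0,0,0],[-0.03,0,0,0,0,0],[-0.03,0,0,0,0,0],[-0.03,0,0,0,0,0],[-0.03,0,0,0,0,0],[0,0,0,0,0,0],[0,0,0,0,0,0]]]' 255 80;  python3 - <<'E'
from h import *
from rig import vision
import cv2,pickle
s,R=pose();print(s["eef_pos"],s["force"],s["wrist_torque"])
for n in("wrist","side","top"):
    c=vision.capture(n);c["pos"]=s["eef_pos"];c["Rt"]=R;pickle.dump(c,open(f"pics/{n}3.pkl","wb"));cv2.imwrite(f"pics/{n}3.png",c["image"][:,:,::-1])
a=cv2.imread("pics/side3.png")[130:280,250:450]
cv2.imwrite("pics/m3.png",cv2.resize(a,(800,600),interpolation=cv2.INTER_CUBIC))
print(delta([608.5,29,250],np.pi/2-.25))
E
```

```text
time_s: 4.3
eef_pos: [442.9, 191.7, 250.3]
ee_rot: [0.705, 0.042, 0.706, -0.042]
force: [0.7, -0.4, -1.5]
grip_width: 0.272
[442.89527868 191.67437085 250.27849593] [ 0.68258498 -0.38595845 -1.51434591] [-0.04332939 -0.01667738  0.00928096]
(array([-5.13051842e-02, -1.41747383e+02,  1.83773555e+02]), [array([ 0.13015508, -0.00200034,  0.00069804]), array([-3.01143590e+00, -1.05254485e-03, -3.01620976e-03])])
```

View pics/m3.png

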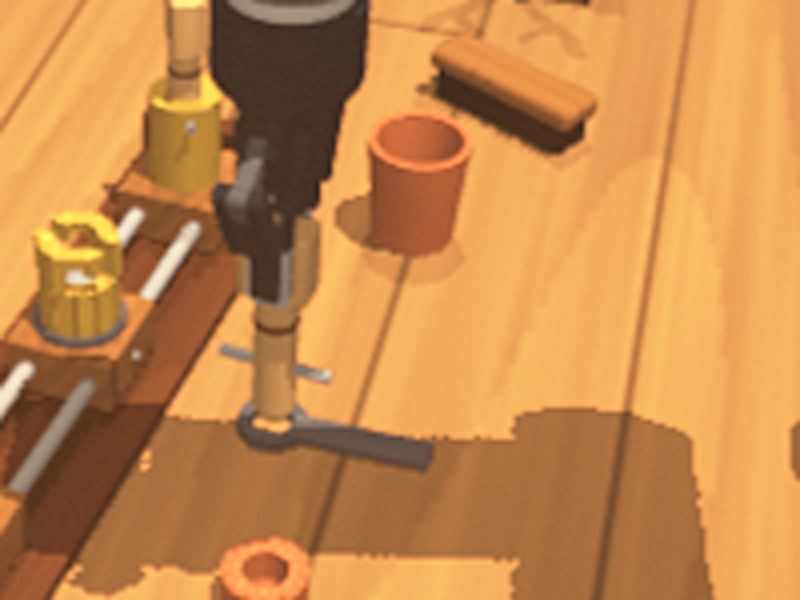

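View pics/wrist3.png

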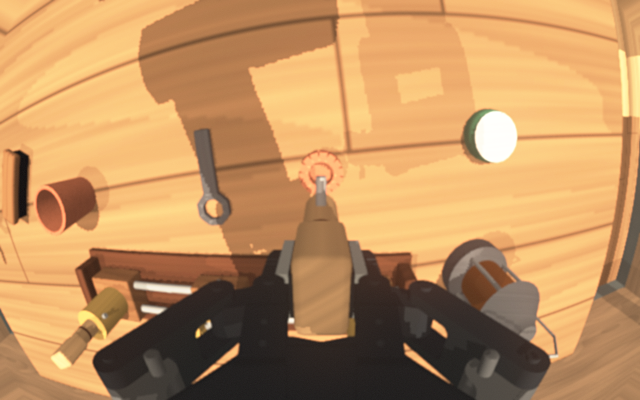

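```bash
python3 - <<'E'
from h import *
np.set_printoptions(precision=1,suppress=True)
for nm,p,z in[("pinL",(222,350),188),("pinR",(328,377),188),("mid",(275,362),188),("collar",(275,327),211),("foot",(275,420),152)]:
    print(nm,atz("side",250+p[0]/4,130+p[1]/4,z))
c=pickle.load(open("pics/wrist3.pkl","rb"))
print("cup bore",wrayz(c,322,171,28), wrayz(pickle.load(open("pics/wrist2.pkl","rb")),170+302/2,150+110/2,28))
for z in(160,188): print(wproj(c,[443,191.7,z]))
print(wproj(c,[443-31,191.7+4,188]),wproj(c,[443-31,191.7,188]))
E
python3 - <<'E'
import cv2
a=cv2.imread("pics/wrist3.png")[150:350,250:400]
cv2.imwrite("pics/w3c.png",cv2.resize(a,(600,800))[:560])
a=cv2.imread("pics/top3.png")[150:270,220:380]
cv2.imwrite("pics/t3c.png",cv2.resize(a,(800,600)))
E
```

```text
pinL [471.5 189.3 188. ]
pinR [411.6 195.  188. ]
mid [441.6 191.  188. ]
collar [442.7 189.6 211. ]
foot [439. 197. 152.]
cup bore [441.7 193.6  28. ] [437.7 193.1  28. ]
[320.3 206.6]
[320.2 219.3]
[320.6 173.9] [314.5 174.7]
```

View pics/w3c.png

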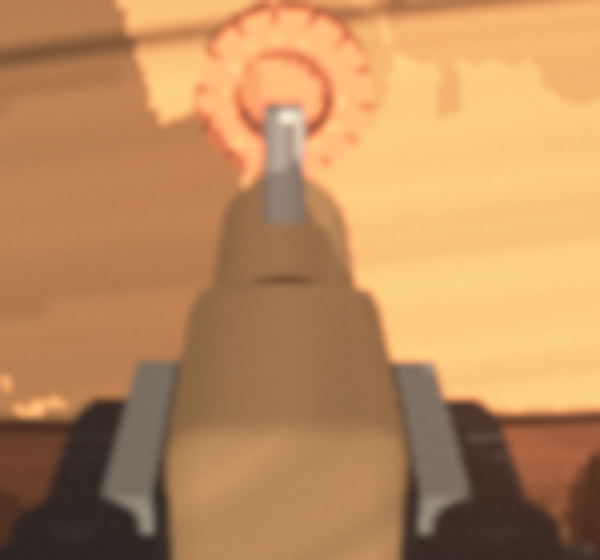

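View pics/t3c.png

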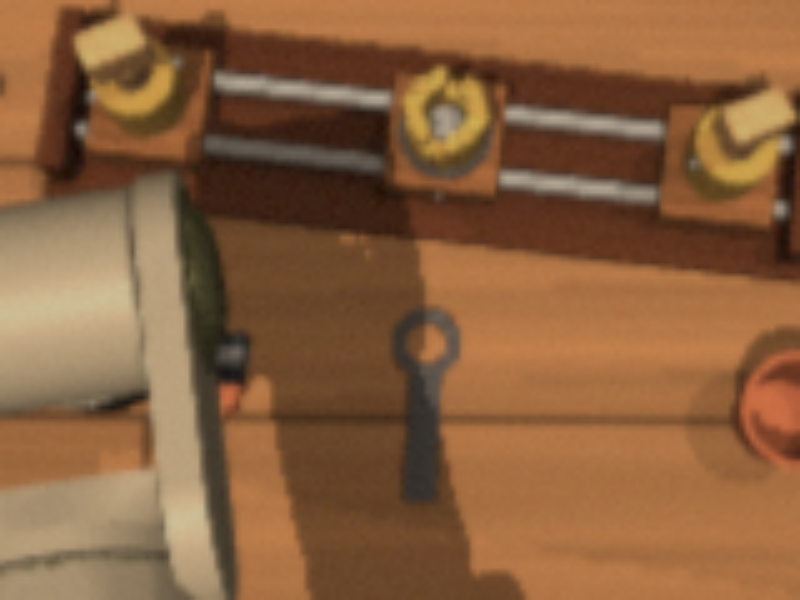

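Run:
```python
from h import *
np.set_printoptions(precision=3,suppress=True)
c=pickle.load(open("pics/wrist3.pkl","rb"))
for dx in(0,30,50,70):
  for dy in(0,50):
    print(dx,dy,[wproj(c,c["pos"]+c["Rt"]@[250-122,-dy,-dx+k]) for k in(0,-26,26)])
print(delta([608,79,250],np.pi/2-.13), delta([663,29,250],np.pi/2-.13))
```

```text
0 0 [array([320.289, 193.186]), array([320.274, 164.031]), array([320.307, 220.909])]
0 50 [array([264.082, 193.261]), array([262.768, 164.451]), array([265.636, 220.686])]
30 0 [array([320.272, 159.444]), array([320.261, 129.183]), array([320.286, 188.785])]
30 50 [array([262.591, 159.921]), array([261.626, 130.038]), array([263.863, 188.91 ])]
50 0 [array([320.263, 136.221]), array([320.256, 105.623]), array([320.275, 166.315])]
50 50 [array([261.819, 136.987]), array([261.122, 106.773]), array([262.859, 166.708])]
70 0 [array([320.257, 112.698]), array([320.254,  82.113]), array([320.265, 143.231])]
70 50 [array([261.25, 113.76]), array([260.837,  83.549]), array([262.03 , 143.909])]
(array([ -0.066, -92.166, 177.299]), [array([ 0.01 , -0.002,  0.001]), array([-3.131, -0.001, -0.003])]) (array([  -0.165, -135.231,  237.883]), [array([ 0.01 , -0.002,  0.001]), array([-3.131, -0.001, -0.003])])
```

```bash
python3 -m jog '[[[0,-0.0184,0.0355,0,0,0],[0,-0.0184,0.0355,0,0,0],[0,-0.0184,0.0355,0,0,0],[0,-0.0184,0.0355,0,0,0],[0,-0.0184,0.0355,0,0,0],[0,0,0,0,0,0],[0,0,0,0,0,0],[0,0,0,0,0,0]]]';  python3 - <<'E'
from h import *
from rig import vision
import cv2,pickle
s,R=pose();print(s["eef_pos"],s["force"],s["wrist_torque"],s["joints"])
for n in("wrist",):
    c=vision.capture(n);c["pos"]=s["eef_pos"];c["Rt"]=R;pickle.dump(c,open(f"pics/{n}4.pkl","wb"));cv2.imwrite(f"pics/{n}4.png",c["image"][:,:,::-1])
a=cv2.imread("pics/wrist4.png")[140:260,200:360]
cv2.imwrite("pics/w4c.png",cv2.resize(a,(800,600),interpolation=cv2.INTER_CUBIC))
E
```

```text
time_s: 5.45
eef_pos: [608.1, 79.9, 251.4]
ee_rot: [0.706, 0.042, 0.706, -0.042]
force: [0.3, 0.2, -1.0]
grip_width: 0.271
[608.05377429  79.91553919 251.37242463] [ 0.25619051  0.23588187 -0.97506671] [-0.00924607 -0.02584389  0.00217489] [-6.01482711e-02  5.04983478e-01  1.18694135e+00  9.10714041e-05
  1.44991628e+00 -1.51205145e+00]
```

View pics/w4c.png

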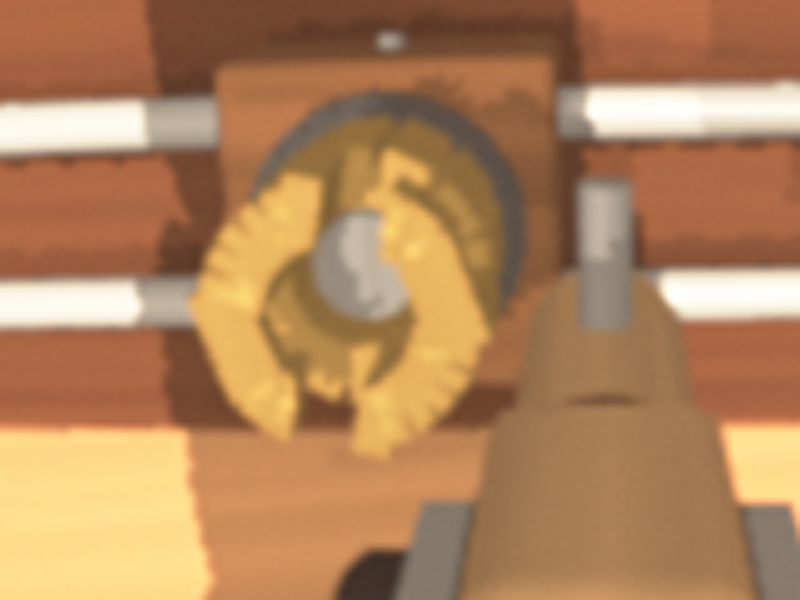

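Run:
```python
from h import *
np.set_printoptions(precision=1,suppress=True)
c=pickle.load(open("pics/wrist4.pkl","rb"))
f=lambda p,z=122:wrayz(c,200+p[0]/5,140+p[1]/5,z)[:2]
n,d=f((353,166)),f((322,447))
e=[f(p) for p in[(322,178),(385,155),(290,440),(355,455)]]
print(n,d,(n+d)/2,np.linalg.norm(d-n),np.arctan2(*(d-n)[::-1]))
print("edges",e,np.linalg.norm(e[0]-e[1]),np.linalg.norm(e[2]-e[3]))
l,r=f((192,300)),f((490,330)); print("LR",l,r,np.linalg.norm(l-r),(l+r)/2)
print("near pin end z188",f((605,180),189), "expect", c["pos"]+c["Rt"]@[0,0,-31])
b=[f(p,54) for p in[(218,65),(556,58)]];print("block near corners",b,np.linalg.norm(b[0]-b[1]),np.arctan2(*(b[0]-b[1])[::-1])-np.pi/2)
```

```text
[585.1  38.8] [636.8  24.2] [611.   31.5] 53.700096169276605 -0.2757624204105943
edges [array([586.5,  32.9]), array([583.9,  44.7]), array([634.8,  18.3]), array([639. ,  30.1])] 12.087081400724667 12.502280115670795
LR [605.8   5. ] [617.8  58.6] 54.941866028651056 [611.8  31.8]
near pin end z188 [578.7  84. ] expect [577.3  83.6 251.4]
block near corners [array([571.2,  -0.8]), array([579.6,  73.3])] 74.61555251630779 -3.25429957602511
```

Run:
```python
from h import *
np.set_printoptions(precision=4,suppress=True)
s,R=pose();print("pin yaw",np.arctan2(R[1,2],R[0,2]))
print(delta([609.7,31.2,227],np.pi/2-.276))
```

```text
pin yaw -0.11891777587043577
(array([ 24.5061, -48.158 ,   7.331 ]), [array([ 0.1571,  0.0001, -0.0001]), array([-2.9845,  0.0002,  0.0001])])
```

```bash
python3 -m jog '[[[0,-0.0241,0.0037,0,0,0],[0,-0.0241,0.0036,0,0,0],[0.012,0,0,0.157,0,0],[0.0125,0,0,0,0,0],[0,0,0,0,0,0],[0,0,0,0,0,0],[0,0,0,0,0,0]]]';  python3 - <<'E'
from h import *
from rig import vision
import cv2,pickle
np.set_printoptions(precision=3,suppress=True)
s,R=pose();print(s["eef_pos"],s["force"],s["wrist_torque"],s["joints"])
for n in("wrist","side"):
    c=vision.capture(n);c["pos"]=s["eef_pos"];c["Rt"]=R;pickle.dump(c,open(f"pics/{n}5.pkl","wb"));cv2.imwrite(f"pics/{n}5.png",c["image"][:,:,::-1])
a=cv2.imread("pics/wrist5.png")[140:260,240:400];b=cv2.imread("pics/side5.png")[120:240,200:340]
cv2.imwrite("pics/m5.png",np.hstack([cv2.resize(a,(400,300)),cv2.resize(b,(400,343))[:300]]).repeat(2,0).repeat(2,1)[:,:][::1] if 0 else np.vstack([cv2.resize(a,(400,300)),cv2.resize(b,(400,343))[:300]]))
print(delta([609.7,31.2,227],np.pi/2-.276))
E
```

```text
time_s: 6.38
eef_pos: [610.3, 30.7, 227.3]
ee_rot: [0.701, 0.097, 0.7, -0.097]
force: [-0.1, -0.6, -1.7]
grip_width: 0.269
[610.26   30.682 227.325] [-0.101 -0.555 -1.729] [ 0.035 -0.033  0.004] [-0.141  0.513  1.237  0.     1.391 -1.436]
(array([ 0.127,  0.441, -0.661]), [array([-0.   ,  0.001, -0.   ]), array([ 3.141, -0.   , -0.001])])
```

View pics/m5.png

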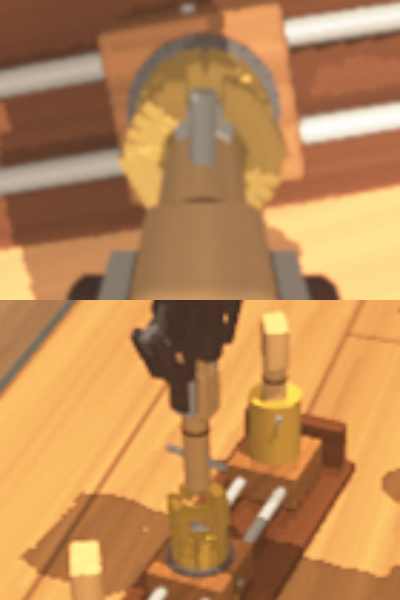

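```bash
python3 -m jog '[[[0.005,0.0003,-0.0003,0,0,0],[0.005,0,0,0,0,0],[0.004,0,0,0,0,0],[0.004,0,0,0,0,0],[0.004,0,0,0,0,0],[0,0,0,0,0,0],[0,0,0,0,0,0]]]';  python3 - <<'E'
from h import *
np.set_printoptions(precision=3,suppress=True)
s,R=pose();print(s["eef_pos"],s["force"],s["wrist_torque"])
E
```

```text
time_s: 7.35
eef_pos: [610.0, 30.9, 204.9]
ee_rot: [0.7, 0.098, 0.7, -0.098]
force: [-0.5, -0.2, -1.0]
grip_width: 0.273
[609.966  30.869 204.936] [-0.483 -0.198 -0.978] [ 0.014  0.041 -0.028]
```

```bash
python3 -m jog '[[[0.004,0,0,0,0,0],[0.004,0,0,0,0,0],[0.004,0,0,0,0,0],[0.003,0,0,0,0,0],[0,0,0,0,0,0]]]'; python3 -m jog '[[[0.002,0,0,0,0,0],[0.002,0,0,0,0,0],[0,0,0,0,0,0]]]';python3 -m jog '[[[0.002,0,0,0,0,0],[0.002,0,0,0,0,0],[0,0,0,0,0,0]]]'
```

```text
time_s: 7.98
eef_pos: [609.8, 30.8, 189.5]
ee_rot: [0.7, 0.098, 0.701, -0.098]
force: [0.5, 0.3, -1.4]
grip_width: 0.271
time_s: 8.35
eef_pos: [609.8, 30.9, 185.6]
ee_rot: [0.7, 0.098, 0.7, -0.098]
force: [-0.4, -1.0, -1.6]
grip_width: 0.271
time_s: 8.72
eef_pos: [610.0, 30.8, 182.1]
ee_rot: [0.701, 0.098, 0.7, -0.098]
force: [0.4, -0.8, 2.6]
grip_width: 0.273
```

```bash
python3 -m jog '[[[0.002,0,0,0,0,0],[0.002,0,0,0,0,0],[0.002,0,0,0,0,0],[0,0,0,0,0,0]]]'; python3 -m jog '[[[0.002,0,0,0,0,0],[0.002,0,0,0,0,0],[0.002,0,0,0,0,0],[0,0,0,0,0,0]]]';python3 -m jog '[[[0.002,0,0,0,0,0],[0.002,0,0,0,0,0],[0,0,0,0,0,0]]]'
```

```text
time_s: 9.22
eef_pos: [610.1, 30.8, 175.9]
ee_rot: [0.701, 0.098, 0.7, -0.098]
force: [-0.4, 0.4, 5.3]
grip_width: 0.271
time_s: 9.72
eef_pos: [610.1, 30.8, 170.3]
ee_rot: [0.701, 0.098, 0.7, -0.098]
force: [-1.4, 0.1, 8.5]
grip_width: 0.271
time_s: 10.1
eef_pos: [610.1, 30.8, 166.5]
ee_rot: [0.701, 0.098, 0.7, -0.098]
force: [-2.6, 0.2, 9.4]
grip_width: 0.27
```

```bash
python3 -m jog '[[[0.002,0,0,0,0,0],[0.001,0,0,0,0,0],[0,0,0,0,0,0],[0,0,0,0,0,0]]]'; python3 -m jog '[[[0,0,0,0.05,0,0],[0,0,0,0.05,0,0],[0,0,0,0.05,0,0],[0,0,0,0,0,0]]]'; python3 -c "
from rig import ctrl;s=ctrl.sense();print(s['wrist_torque'])"
```

```text
time_s: 10.6
eef_pos: [610.2, 30.8, 163.9]
ee_rot: [0.701, 0.098, 0.7, -0.098]
force: [-2.1, -0.3, 10.2]
grip_width: 0.27
time_s: 11.1
eef_pos: [610.5, 30.9, 164.0]
ee_rot: [0.692, 0.15, 0.69, -0.15]
force: [-0.6, 0.7, 10.2]
grip_width: 0.27
[0.10953621 0.17871694 0.06599236]
```

```bash
for i in 1 ; do python3 -m jog '[[[0,0,0,0.05,0,0],[0,0,0,0.05,0,0],[0,0,0,0.05,0,0],[0,0,0,0,0,0]]]'; python3 -c "
from rig import ctrl;s=ctrl.sense();print(s['wrist_torque'])"; done;  python3 -m jog '[[[0,0,0,0.05,0,0],[0,0,0,0.05,0,0],[0,0,0,0.05,0,0],[0,0,0,0,0,0]]]'; python3 -c "
from rig import ctrl;s=ctrl.sense();print(s['wrist_torque'])"
```

```text
time_s: 11.6
eef_pos: [610.6, 30.9, 164.1]
ee_rot: [0.679, 0.202, 0.677, -0.201]
force: [0.2, 0.6, 9.7]
grip_width: 0.268
[0.14566037 0.09864743 0.00310136]
time_s: 12.1
eef_pos: [610.7, 30.9, 164.2]
ee_rot: [0.662, 0.252, 0.66, -0.251]
force: [-0.6, 0.5, 9.5]
grip_width: 0.271
[ 0.14838783  0.02744416 -0.00717881]
```

Turning freely, with low forces (0.45 rad so far).

```bash
python3 -m jog '[[[0,0,0,0.05,0,0],[0,0,0,0.05,0,0],[0,0,0,0.05,0,0],[0,0,0,0.05,0,0],[0,0,0,0,0,0]]]'; python3 -c "
from rig import ctrl;s=ctrl.sense();print(s['wrist_torque'])";  python3 -m jog '[[[0,0,0,0.05,0,0],[0,0,0,0.05,0,0],[0,0,0,0.05,0,0],[0,0,0,0.05,0,0],[0,0,0,0,0,0]]]'; python3 -c "
from rig import ctrl;s=ctrl.sense();print(s['wrist_torque'])"; python3 -m jog '[[[0,0,0,0.05,0,0],[0,0,0,0.05,0,0],[0,0,0,0.05,0,0],[0,0,0,0,0,0]]]'
python3 - <<'E'
from h import *
s,R=pose();print(s["wrist_torque"],"pin yaw",np.arctan2(R[1,2],R[0,2]),s["joints"][5])
E
```

```text
time_s: 12.72
eef_pos: [610.7, 30.8, 164.1]
ee_rot: [0.634, 0.317, 0.631, -0.316]
force: [-0.1, 0.3, 10.5]
grip_width: 0.273
[ 0.11690615 -0.02812756 -0.04380135]
time_s: 13.35
eef_pos: [610.8, 30.8, 164.2]
ee_rot: [0.599, 0.378, 0.597, -0.377]
force: [-0.7, 0.2, 10.4]
grip_width: 0.271
[ 0.07303523 -0.06219214  0.03125697]
time_s: 13.85
eef_pos: [610.8, 30.8, 164.2]
ee_rot: [0.569, 0.422, 0.567, -0.421]
force: [-0.6, 0.8, 10.4]
grip_width: 0.265
[ 0.05760854 -0.09779173  0.01498043] pin yaw -1.2773534531054427 -0.43454372504321326
```

```bash
python3 -m jog '[[[0,0,0,0.045,0,0],[0,0,0,0,0,0]]]';python3 -m jog '[[[-0.002,0,0,0,0,0],[-0.002,0,0,0,0,0],[-0.002,0,0,0,0,0],[0,0,0,0,0,0]]]'; python3 -c "
from rig import ctrl;s=ctrl.sense();print(s['wrist_torque'])"
```

```text
time_s: 14.1
eef_pos: [610.8, 30.8, 164.2]
ee_rot: [0.559, 0.435, 0.557, -0.434]
force: [0.3, 0.1, 10.5]
grip_width: 0.27
time_s: 14.6
eef_pos: [610.7, 30.8, 170.0]
ee_rot: [0.559, 0.435, 0.557, -0.433]
force: [1.7, 0.7, 7.4]
grip_width: 0.28
[ 0.04018941 -0.29067401  0.02380883]
```

```bash
python3 -m jog '[[[-0.0015,0,0,0,0,0],[-0.0015,0,0,0,0,0],[0,0,0,0,0,0]]]';python3 -m jog '[[[-0.001,0,0,0,0,0],[0,0,0,0,0,0]]]'
python3 - <<'E'
from h import *
from rig import vision
import cv2
s,R=pose();print(s["wrist_torque"])
for n in("side","wrist"):
    c=vision.capture(n);cv2.imwrite(f"pics/{n}6.png",c["image"][:,:,::-1])
a=cv2.imread("pics/side6.png")[110:240,200:340]
cv2.imwrite("pics/m6.png",cv2.resize(a,None,fx=4.5,fy=4.5))
E
```

```text
time_s: 14.98
eef_pos: [610.7, 30.8, 172.5]
ee_rot: [0.559, 0.435, 0.557, -0.433]
force: [2.3, -0.0, 7.2]
grip_width: 0.269
time_s: 15.22
eef_pos: [610.6, 30.8, 172.8]
ee_rot: [0.559, 0.435, 0.558, -0.434]
force: [5.5, -0.5, 0.3]
grip_width: 0.269
[ 0.04004165 -1.37164682  0.05086889]
```

View pics/m6.png

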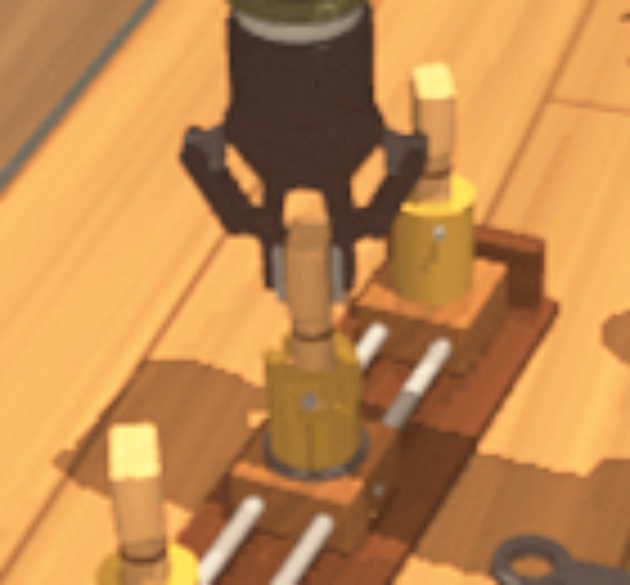

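```bash
python3 -m jog '[[[0.0005,0,0,0,0,0],[0,0,0,0,0,0],[0,0,0,0,0,0]]]';python3 -m jog '[[[0,0,0,0,0,0],[0,0,0,0,0,0],[0,0,0,0,0,0],[0,0,0,0,0,0]]]' 40 20; python3 -m jog '[[[-0.01,0,0,0,0,0],[-0.02,0,0,0,0,0],[-0.03,0,0,0,0,0],[-0.03,0,0,0,0,0],[-0.03,0,0,0,0,0],[-0.03,0,0,0,0,0],[0,0,0,0,0,0]]]'
python3 - <<'E'
from h import *
from rig import vision
import cv2
for n in("side","wrist","top"):
    s,R=pose();c=vision.capture(n);c["pos"]=s["eef_pos"];c["Rt"]=R;pickle.dump(c,open(f"pics/{n}7.pkl","wb"));cv2.imwrite(f"pics/{n}7.png",c["image"][:,:,::-1])
a=cv2.imread("pics/side7.png")[110:240,200:340]
cv2.imwrite("pics/m7.png",cv2.resize(a,None,fx=4.5,fy=4.5))
E
```

```text
time_s: 15.7
eef_pos: [610.5, 30.8, 172.7]
ee_rot: [0.559, 0.434, 0.558, -0.434]
force: [4.9, -0.3, 4.5]
grip_width: 0.273
time_s: 16.2
eef_pos: [609.7, 30.9, 172.1]
ee_rot: [0.558, 0.434, 0.558, -0.434]
force: [-0.9, -0.3, 0.4]
grip_width: 0.839
time_s: 17.08
eef_pos: [610.3, 30.9, 325.1]
ee_rot: [0.56, 0.435, 0.557, -0.433]
force: [0.5, 0.4, -0.1]
grip_width: 0.846
```

View pics/m7.png

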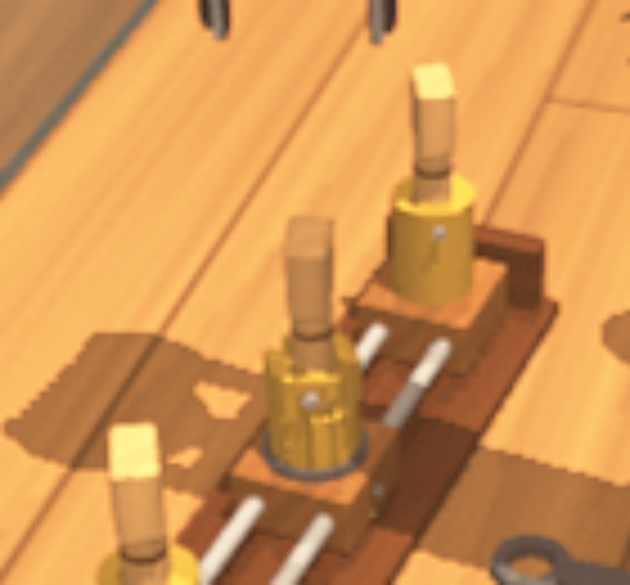

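View pics/wrist7.png

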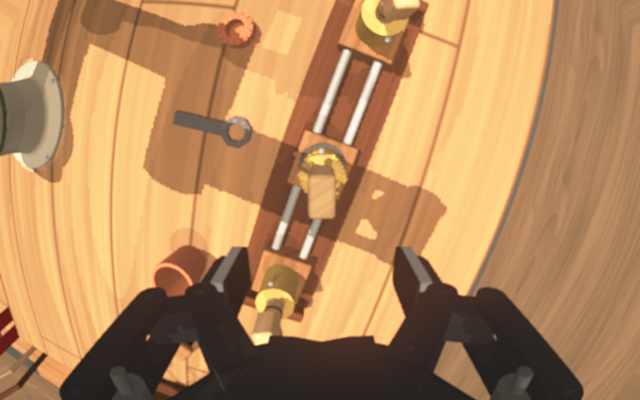

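View pics/side7.png

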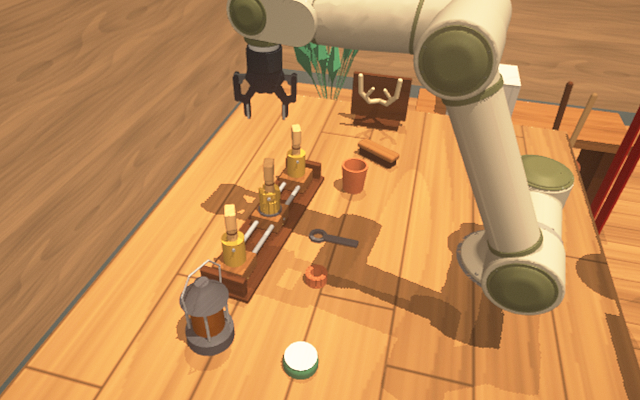

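Run:
```python
from h import *
import cv2
np.set_printoptions(precision=1,suppress=True)
for z in(110.5,204.5,216):print(z,proj("side",[610.5,31,z]))
out=[]
for k in(6,7):
    a=cv2.imread(f"pics/side{k}.png")[145:225,245:295];out.append(cv2.resize(a,(390,600)))
cv2.imwrite("pics/cmp.png",np.hstack(out))
```

```text
110.5 [268.9 192.4]
204.5 [267.6 161.7]
216 [267.5 157.8]
```

View pics/cmp.png

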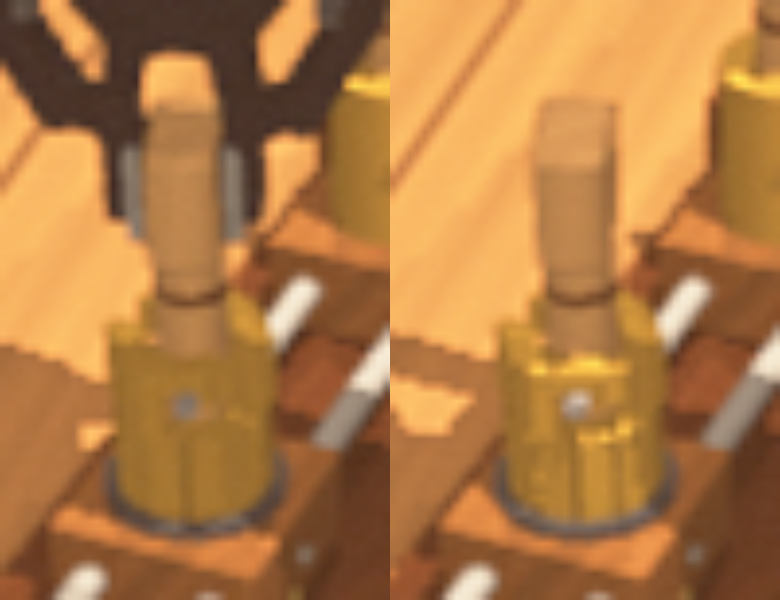

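The pin is seated in its notch and the peg's top is at row 162.3, against 161.7 expected when locked and 157.8 if it had sprung up. The gripper is clear, so I'm handing in.

```bash
python3 -c "
from rig import workorder,ctrl
print(ctrl.sense()['time_s']);print(workorder.finish_job())"
```

```text
17.225
the job is handed in; nothing more can be done
None
```

The peg is locked in the empty brass socket. I lifted it out of the cup, lined the pins up with the slots, pushed in about 21 mm against the spring and turned it clockwise about 60°. It then rose until the pins met the tops of the notches, and I let go and backed off. I handed the job in at 17.2 s.

- **Forces:** readings between moves never passed about 11 N, nearly all of it the spring. When the pins met the notch tops, the wrist briefly read about 1.4 N m, probably because one pin touched first.
- **Seating:** the side picture after release shows the pin in its notch. The peg's top is within a pixel of where a locked peg's should be (row 162.3 against 161.7 expected; unlocked would be about 158).
- **Surroundings:** the other things on the shelf look unmoved in the last side picture; I did not measure them. The gripper stood about 150 mm above its release height, touching nothing.
- **Disagreement:** the cameras put the peg and socket 2–5 mm apart. I trusted the wrist view most, and the pins went down through the slots at the first try.

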